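# Fetch the hole saw from behind the jar and the tape measure

## Robot

A 6-joint arm with a two-finger parallel gripper is mounted at the origin on a cart in front of the work surface, level with it; the furniture and walls round the work are solid. World frame = base frame: x ahead of the robot, y to its left, z up, the work surface at z = 0. Lengths are in m, angles in degrees, forces in N, time in s.
With the tool pointing down it reaches from about 0.25 to 0.725 m from the base axis. Payload 9.7 kg.
Tool frame: the origin (TCP) lies at the very end of the fingers, on their centre line; the grasp point (between the pads) lies 19 mm behind it; z points along the fingers, y is the line along which they close (so a half turn about z gives the same grasp; the last joint's range is limited). The gripper opens to 85 mm and grips with 20 to 120 N. Pads are 22 mm wide; open, the fingers measure 114 mm over their backs; the gripper's body (76 mm by 85 mm) begins 54 mm behind the grasp point. The pads swing forward as they close: fully open they stand 13 mm farther back than shut.
Start: joints at [-75.057, 4.979, 10.078, 95.1, 0, 90], TCP at [0.142, -0.531, 0.231] pointing down, gripper open.
Joint ranges: [-179.16, 179.16], [-48.56, 103.87], [-65.8, 70.77], [-126.05, 130.52], [-82.76, 87.17], [-180, 180]. Speed limits (degrees/s): [127.2, 127.2, 147.25, 180, 180, 180].

## Interface

Orientations are given as [roll, pitch, yaw] about the fixed x, y, z axes, in that order (R = Rz(yaw) Ry(pitch) Rx(roll)).
In Python, from workcell import bot gives the robot as it stands.
- The arm moves only by the tool step_arm, never from a script. Its argument "targets" is a list of rows, each a list of 3 entries, a list of its own where there are three numbers: the opening, from 0 (shut) to 1 (fully open), then the shift along the world's x, y, z in mm, then the turn, a rotation vector about the world's x, y, z in rad. In form: [[grip, [tx, ty, tz], [wx, wy, wz]], ...]. A call has 1 to 8 rows; each row is the pose to reach, as a shift and turn from the pose commanded when the call began; what a row does not reach only later rows make up. A row lasts 1/10 s, in which the tool goes at most 50 mm and 8.59 degrees, less where a joint would pass 70% of its speed; a pose out of reach is approached as far as the arm can. A call with a gripper value outside its range is refused whole. The fingers move at their own pace and stop on an object; "force" is the grip in N (left out, the last holds). Time passes only in rows, so rows that repeat a pose let the fingers close. It gives the time, the measured TCP pose, the force, the opening and the grip force at its end, in the units of the state.
- bot.get_obs(): the state, without advancing time (a new reading comes with each control period).
- bot.camera(name): name is "scene" or "side" or "wrist"; returns (picture, depth): 384x512x3 uint8, red, green, blue; 384x512 float32, m along the optical axis (not along the pixel's ray), 0 where there is no reading.
- bot.camera_params(name): a dict with "K" (3x3 intrinsics, pixels), "R" (3x3) and "t" (3): a world point X has camera coordinates R X + t. Camera axes: x right, y down, z forward; pixel columns grow to the right and rows downward; lengths in m; the calibration is good to about 2 mm. The wrist camera is an equidistant fisheye: a pixel r from the principal point sees the ray r / f radians off the axis. A picture is of the moment at which its call begins: read the wrist's pose just before it. camera_params takes no time and is no camera call; for the wrist camera it gives the pose at the moment of the call.
- bot.job_done(): hands the job in; it is judged then, once.
The state is a dict: "time": time; "q": joint angles; "qd": joint speeds; "joint_efforts": joint torques, N m; "ee_pos": TCP position; "tcp_rot": TCP orientation; "wrist_force": force on the tool from outside, world axes, zero at the start; "torque": the same for the moment, N m; "opening": finger opening in m; "grasp_force": force on a finger pad.
Only numpy, scipy, OpenCV 4.12 (cv2) and the standard library are available. Lean on these libraries where they do the work, as an engineer would, in place of code of your own. Each camera call takes 0.05 s, during which the arm holds its last target. There are 200 camera calls.

## Task

The red hole saw for the next job stands at the back of the wooden lane rack, behind the screw jar and the tape measure. First set the jar and the tape measure aside, both standing on the black rubber mat; only then take the hole saw out and stand it upright in the middle of the blue tray. Afterwards put the jar and the tape measure back in the rack, each upright exactly where it stood before and the tape measure lengthwise along the lane, and do not disturb the roll of black tape or the small black block plane.

Things in the scene. Friction and masses are not known exactly. Their poses are not given: they have to be found in the camera images.
- rack: Fixed wooden lane rack: board 300 x 100 x 8 mm, side rails and backstop 32 mm high over the bench, front open, lane 76 mm wide. Origin on the bench under the middle bay; x along the lane to the backstop (inner face at +146 mm), y across, z up; lane floor at z = 8 mm. Bay middles near x = -85, 0, +85 mm: hole saw at +85, jar and tape measure in the other two, either way round, a few mm off
- mat: Black rubber mat 240 x 160 mm, 5 mm thick, fixed to the bench; the side area for the jar and the tape measure. Origin at the centre of its underside, x along the 240 mm side (roughly away from the robot), z up. It lies on the right or the left of the rack
- tray: Shallow blue square tray 120 x 120 mm, fixed to the bench on the other side of the rack from the mat. Origin at the centre of its underside; floor 4 mm above the origin, rim 11 mm above it, walls 4 mm thick
- screw_jar: Clear round jar of screws with a red lid, 60 mm diameter, 79 mm high, about 0.24 kg, standing. Origin at the centre of its underside, z up. Body 58 mm across up to 66 mm high: grip it about 54 mm up, closing across the lane, above the rails
- tape_measure: Dark grey-brown tape measure standing on edge, 36 mm thick (x; 34 mm at the grip), 88 mm long (y; the case runs from y = -31 to +44 mm, then the short tape end), 68 mm high, about 0.28 kg. Origin at the centre of its underside. In the rack its y lies along the lane, one way or the other. Grip across x above the rails
- hole_saw: Dark red hole saw standing teeth down: 44 mm cup with a thin metal shank on top, 55 mm high in all, about 0.18 kg. Origin at the centre of its underside, z up. Grip the cup 28 mm up, closing along the lane: the rails leave only 16 mm on either side, but 39 mm is free behind it and the front is free once the lane is cleared
- tape_roll: Bystander: loose roll of black tape lying flat, 58 mm diameter, 18 mm high, just beyond the tray. Origin at the centre of its underside
- block_plane: Bystander: loose small black block plane with a grey sole, 46 x 130 x 40 mm, just beyond the mat. Origin at the centre of its underside

How it is judged (in metres and radians):
On the way, in this order (a step that is already met when the one before it is completed fails the run):
1. the jar and the tape measure both stand released on the mat while the hole saw is still in its place (x of screw_jar in the frame of mat between -0.12 and 0.12 m and y of screw_jar in the frame of mat between -0.08 and 0.08 m and z of each of screw_jar, tape_measure in the frame of mat below 0.012 m and angle between each of screw_jar, tape_measure's own z axis and vertical below 0.15 rad and linear speed of each of screw_jar, tape_measure below 0.03 m/s and x of tape_measure in the frame of mat between -0.12 and 0.12 m and y of tape_measure in the frame of mat between -0.08 and 0.08 m and contact force between the fingers and screw_jar below 0.3 N and contact force between the fingers and tape_measure below 0.3 N and distance of hole_saw from where it was at the start of the episode below 0.02 m), for 0.2 s.
2. the hole saw stands released in the middle of the tray while the jar and the tape measure are still on the mat (horizontal distance between hole_saw and tray below 0.015 m and z of hole_saw in the frame of tray below 0.01 m and angle between hole_saw's own z axis and vertical below 0.12 rad and linear speed of each of hole_saw, screw_jar, tape_measure below 0.03 m/s and contact force between the fingers and hole_saw below 0.3 N and x of screw_jar in the frame of mat between -0.12 and 0.12 m and y of screw_jar in the frame of mat between -0.08 and 0.08 m and z of each of screw_jar, tape_measure in the frame of mat below 0.012 m and angle between each of screw_jar, tape_measure's own z axis and vertical below 0.15 rad and x of tape_measure in the frame of mat between -0.12 and 0.12 m and y of tape_measure in the frame of mat between -0.08 and 0.08 m), for 0.2 s.
At the end, for the whole second after the job is handed in: The hole saw stands upright on the tray's floor within 15 mm of the tray's centre; the jar and the tape measure stand upright in the rack, each within 15 mm of where it stood at the start, the tape measure lengthwise along the lane (within 0.2 rad); everything is at rest (horizontal distance between hole_saw and tray below 0.015 m and z of hole_saw in the frame of tray below 0.01 m and angle between each of hole_saw, screw_jar, tape_measure's own z axis and vertical below 0.12 rad and linear speed of each of hole_saw, screw_jar, tape_measure below 0.03 m/s and distance of each of screw_jar, tape_measure from where it was at the start of the episode below 0.015 m and angle between the y axis of tape_measure and the x axis of rack, either way round below 0.2 rad); the robot touches nothing.
It fails at once if the roll of tape is shifted by more than 25 mm (distance of tape_roll from where it was at the start of the episode above 0.025 m).
It fails at once if the block plane is shifted by more than 25 mm (distance of block_plane from where it was at the start of the episode above 0.025 m).
It also fails if it takes over 128 s, if anything falls off the work surface, if the arm or the gripper's body presses on something with over 40 N, if the wrist force passes 120 N, or if a joint passes its speed limit or range.

## Working session

There is one attempt and no reset: what is moved stays moved. The work goes in short steps, Python scripts to look and compute and a tool call to move; the robot and the scene stay as the last step left them, time stands still between calls to the robot, and variables do not carry over. Pictures are saved under pics/ and viewed, at most 14 in all, crops included, and the job is handed in when it is done.

Besides the shell and the picture viewer there is one more tool, called after ">>>" by a JSON object that holds its "op" and its "data". step_arm: Moves the arm, as the interface text tells. Its arguments: {"type":"object","properties":{"targets":{"type":"array","items":{"type":"array"}},"force":{"type":"number"}},"required":["targets"]}

```bash
ls; mkdir -p pics
python3 - <<'E'
from workcell import bot
import cv2,numpy as np
o=bot.get_obs();print(o)
for n in("scene","side"):
    p,d=bot.camera(n);cv2.imwrite(f"pics/{n}0.png",p[:,:,::-1]);np.savez(f"pics/{n}0.npz",p=p,d=d,**bot.camera_params(n));print(n,bot.camera_params(n))
E
```

```text
pics
{'time': 0.0, 'q': array([-7.50587168e+01,  5.01116487e+00,  1.00335826e+01,  9.50983716e+01,
       -2.34316377e-04,  9.00036911e+01]), 'qd': array([ 0.04142529, -0.08090667,  0.08579334,  0.04694032,  0.00356647,
        0.06052016]), 'joint_efforts': array([-4.66912832e-05, -5.20387959e+01,  4.64805794e+01,  1.61920296e-02,
        9.97039388e-05,  2.26157141e-06]), 'ee_pos': array([ 0.14174664, -0.531187  ,  0.23057463]), 'tcp_rot': array([-1.79924046e+02,  2.39209294e-04,  1.49375924e+01]), 'wrist_force': array([-0.02710183,  1.12104486,  0.10856246]), 'torque': array([-0.00930376, -0.01931485,  0.01626711]), 'grasp_force': 0.0, 'opening': 0.08558133690052198}
scene {'K': array([[441.8812461 ,   0.        , 259.45912197],
       [  0.        , 441.8812461 , 191.71770834],
       [  0.        ,   0.        ,   1.        ]]), 'R': array([[-0.71928002, -0.69422599, -0.0262017 ],
       [-0.31798471,  0.36252463, -0.87604887],
       [ 0.61767466, -0.62179271, -0.48150997]]), 't': array([0.40103046, 0.23987913, 0.94405035])}
side {'K': array([[465.3422741 ,   0.        , 258.76392959],
       [  0.        , 465.3422741 , 190.26373306],
       [  0.        ,   0.        ,   1.        ]]), 'R': array([[-0.90799114, -0.41844022,  0.02144459],
       [-0.26830125,  0.54136145, -0.79683262],
       [ 0.32181754, -0.72927057, -0.60381943]]), 't': array([0.51558584, 0.19550069, 1.16069834])}
```

View pics/scene0.png

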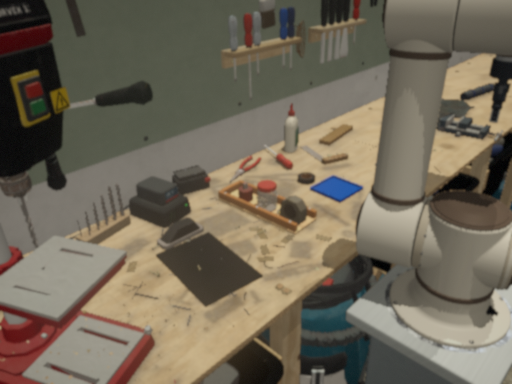

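View pics/side0.png

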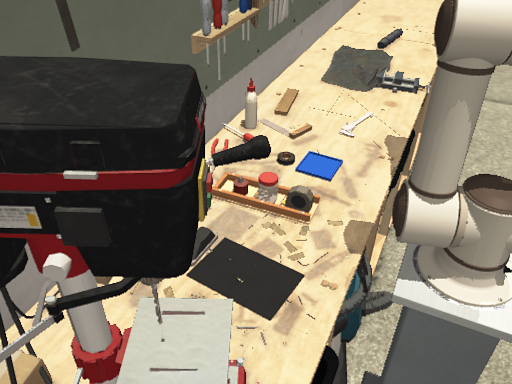

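Scene view: mat around (210,268), tray (337,188), rack from (232,185) to (310,220) with saw (246,192), jar (266,190) and tape measure (293,208) nearest the robot. Side view: the same, with the drill press partly hiding the plane. Next comes a coarse measurement from masks.

```bash
cat > h.py <<'E'
import numpy as np,cv2
def ray(P,u,v):
    K,R,t=P['K'],P['R'],P['t']
    d=np.stack([(np.asarray(u,float)-K[0,2])/K[0,0],(np.asarray(v,float)-K[1,2])/K[1,1],np.ones_like(np.asarray(u,float))],-1)
    return -R.T@t, d@R
def fray(P,u,v):
    K,R,t=P['K'],P['R'],P['t']
    x=np.asarray(u,float)-K[0,2];y=np.asarray(v,float)-K[1,2];th=np.hypot(x,y)/K[0,0];a=np.arctan2(y,x)
    d=np.stack([np.sin(th)*np.cos(a),np.sin(th)*np.sin(a),np.cos(th)],-1)
    return -R.T@t,d@R
def onplane(cd,z):
    c,d=cd; return c+d*((z-c[2])/d[...,2])[...,None]
def tri(rays):
    A=0;b=0
    for c,d in rays:
        d=d/np.linalg.norm(d);M=np.eye(3)-np.outer(d,d);A=A+M;b=b+M@c
    return np.linalg.solve(A,b)
def blobs(m,amin=30):
    cs,_=cv2.findContours(m.astype(np.uint8),cv2.RETR_EXTERNAL,cv2.CHAIN_APPROX_NONE)
    return sorted([c for c in cs if cv2.contourArea(c)>amin],key=cv2.contourArea,reverse=True)
E
python3 - <<'E'
from h import *
for n in("scene","side"):
    D=dict(np.load(f"pics/{n}0.npz"));p=D['p'];hsv=cv2.cvtColor(p,cv2.COLOR_RGB2HSV);H,S,V=[hsv[...,i].astype(int) for i in range(3)]
    roi=np.zeros(H.shape,bool);roi[140:330,140:360]=1
    for nm,m,z in(("blue",(abs(H-110)<15)&(S>150),.011),("black",(V<60)&(p.max(2).astype(int)-p.min(2)<25),.005),("red",((H<8)|(H>172))&(S>110),.07),("rack",(H>5)&(H<16)&(S>140),.03)):
        for c in blobs(m&roi,25)[:4]:
            r=cv2.minAreaRect(c);ap=cv2.approxPolyDP(c,.03*cv2.arcLength(c,1),True)[:,0]
            u,v=np.round(r[0]).astype(int);print(n,nm,cv2.contourArea(c),np.round(r[0]),D['d'][v,u])
            print("   ",np.round(onplane(ray(D,ap[:,0],ap[:,1]),z)[:,:2],3).tolist()[:8])
E
```

```text
scene blue 564.0 [336. 188.] 1.400499
    [[0.524, -0.208], [0.419, -0.199], [0.412, -0.297], [0.519, -0.314]]
scene black 1200.5 [339. 291.] 1.2264957
    [[0.23, -0.016], [0.198, 0.092], [0.231, 0.145], [0.216, 0.221], [0.149, 0.126]]
scene black 515.0 [164. 214.] 1.2171235
    [[0.732, 0.126], [0.752, 0.129], [0.77, 0.104], [0.759, 0.196], [0.856, 0.212], [0.801, 0.247], [0.706, 0.227]]
scene black 222.0 [188. 187.] 1.3984431
    [[0.836, -0.014], [0.888, 0.05], [0.836, 0.104], [0.806, 0.015]]
scene black 218.5 [152. 196.] 1.2304164
    [[0.951, 0.151], [0.899, 0.184], [0.817, 0.17], [0.808, 0.154], [0.861, 0.117], [0.864, 0.137]]
scene red 139.5 [266. 186.] 1.2496539
    [[0.594, -0.034], [0.581, -0.021], [0.555, -0.011], [0.54, -0.024], [0.544, -0.053], [0.556, -0.067], [0.578, -0.073], [0.598, -0.056]]
scene red 86.0 [284. 161.] 1.5402933
    [[0.691, -0.225], [0.669, -0.201], [0.605, -0.177], [0.6, -0.191], [0.615, -0.208], [0.689, -0.238]]
scene red 48.0 [328. 283.] 1.2975267
    [[0.183, 0.168], [0.191, 0.171], [0.189, 0.195], [0.185, 0.196], [0.175, 0.186], [0.175, 0.179]]

[... 1439 characters left out ...]
 -0.009], [0.62, -0.01], [0.615, 0.014], [0.622, 0.018], [0.638, -0.001]]
side red 87.0 [209. 182.] 0.52742845
    [[0.729, 0.005], [0.687, 0.091], [0.677, 0.086], [0.692, 0.047], [0.719, 0.006]]
side rack 776.0 [263. 195.] 1.3165853
    [[0.708, 0.022], [0.408, 0.024], [0.683, 0.026], [0.675, -0.074]]
side rack 65.5 [250. 181.] 1.3912146
    [[0.654, -0.072], [0.637, -0.064], [0.623, -0.042], [0.595, -0.045], [0.605, -0.074]]
side rack 56.5 [283. 190.] 1.3590635
    [[0.539, -0.079], [0.526, -0.047], [0.504, -0.047], [0.504, -0.079], [0.526, -0.079], [0.527, -0.073]]
side rack 28.0 [316. 198.] 1.3292758
    [[0.43, -0.079], [0.423, -0.051], [0.411, -0.052], [0.414, -0.076], [0.422, -0.083]]
```

>>> {"op": "step_arm", "data": {"targets": [[1, [298, 501, 70], [0, 0, -0.26]], [1, [298, 501, 70], [0, 0, -0.26]], [1, [298, 501, 70], [0, 0, -0.26]], [1, [298, 501, 70], [0, 0, -0.26]], [1, [298, 501, 70], [0, 0, -0.26]], [1, [298, 501, 70], [0, 0, -0.26]], [1, [298, 501, 70], [0, 0, -0.26]], [1, [298, 501, 70], [0, 0, -0.26]]]}}

```text
time: 0.9
ee_pos: [0.3452, -0.1882, 0.2792]
tcp_rot: [180.0, -0.0, 0.0]
wrist_force: [1.6, -0.8, 0.6]
opening: 0.0851
grasp_force: 0.0
```

Run:
```python
from h import *
D=dict(np.load("pics/side0.npz"))
for u,v in((265,148),(230,155),(205,200),(155,320)):
    c,d=ray(D,u,v);print(u,v,np.round(c+d*D['d'][v,u],3))
```

```text
265 148 [0.368 0.438 0.494]
230 155 [0.411 0.463 0.485]
205 200 [0.371 0.6   0.514]
155 320 [0.486 0.59  0.219]
```

>>> {"op": "step_arm", "data": {"targets": [[1, [75, 158, 20], [0, 0, 0]], [1, [75, 158, 20], [0, 0, 0]], [1, [75, 158, 20], [0, 0, 0]], [1, [75, 158, 20], [0, 0, 0]], [1, [75, 158, 20], [0, 0, 0]]]}}

```text
time: 1.4
ee_pos: [0.4208, -0.0294, 0.2986]
tcp_rot: [-180.0, 0.0, 0.3]
wrist_force: [-0.4, -0.3, -0.2]
opening: 0.0862
grasp_force: 0.0
```

```bash
cat > snap.py <<'E'
from workcell import bot
import sys,cv2,numpy as np
n,cam=sys.argv[1],(sys.argv[2:] or ["wrist"])[0]
P=bot.camera_params(cam);p,d=bot.camera(cam)
cv2.imwrite(f"pics/{n}.png",p[:,:,::-1]);np.savez(f"pics/{n}.npz",p=p,d=d,**{k:P[k] for k in("K","R","t")})
print(bot.get_obs()['ee_pos'],-P['R'].T@P['t'],P['K'][0],P['R'].round(3).tolist())
E
python3 snap.py w1
```

```text
[ 0.42018039 -0.03075414  0.29858486] [ 0.5015332  -0.02902368  0.44106177] [297.31863964   0.         257.86258881] [[0.005, -1.0, -0.001], [-0.95, -0.005, 0.312], [-0.312, -0.0, -0.95]]
```

View pics/w1.png

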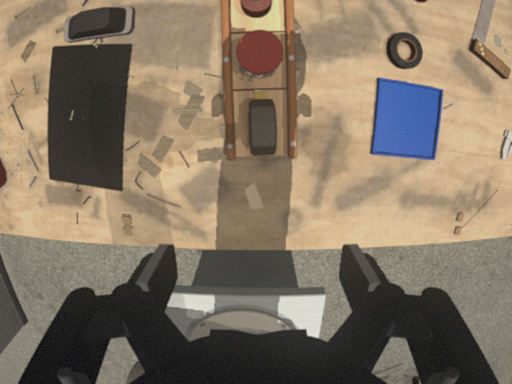

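The wrist view shows the mat (88,115), tray (408,118), tape measure (263,125) with its yellow tape end towards the backstop (260,97), jar lid (260,52), saw at the top edge (257,5), roll (404,50) and plane (100,22). I need a second wrist viewpoint, further forward.

>>> {"op": "step_arm", "data": {"targets": [[1, [110, 0, 0], [0, 0, 0]], [1, [110, 0, 0], [0, 0, 0]], [1, [110, 0, 0], [0, 0, 0]], [1, [110, 0, 0], [0, 0, 0]]]}}

```text
time: 1.85
ee_pos: [0.5304, -0.0331, 0.2972]
tcp_rot: [-180.0, 0.2, -0.0]
wrist_force: [-0.6, -0.1, -0.3]
opening: 0.0855
grasp_force: 0.0
```

```bash
python3 snap.py w2
```

```text
[ 0.52937617 -0.03296168  0.2982999 ] [ 0.611588   -0.0330511   0.43938216] [297.31863964   0.         257.86258881] [[-0.001, -1.0, -0.001], [-0.949, 0.0, 0.315], [-0.315, 0.001, -0.949]]
```

View pics/w2.png

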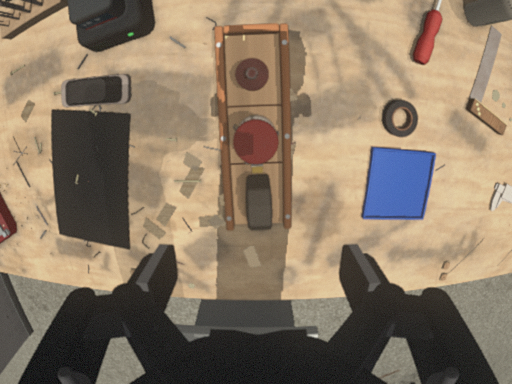

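w2 shows the saw with shank (252,73), jar lid (255,142), tape measure (259,200), backstop (253,28), tray (399,183), mat (93,178), roll (400,117) and plane (96,91).

Run:
```python
from h import *
L={}
for n in("w1","w2"):
    D=dict(np.load(f"pics/{n}.npz"));p=D['p'];hsv=cv2.cvtColor(p,cv2.COLOR_RGB2HSV);H,S,V=[hsv[...,i].astype(int) for i in range(3)]
    def box(a,b,c,d):
        m=np.zeros(H.shape,bool);m[b:d,a:c]=1;return m
    dy=0 if n=="w1" else 0
    lane=box(231,0,288,240)
    red=((H<6)|(H>170))&(S>100)&lane
    dark=(V<75)&(S<110)&lane
    for nm,m,z in(("blue",(abs(H-110)<15)&(S>150)&box(340,50,470,240),.011),("mat",(V<50)&box(30,0,150,250),.005),("red",red,.079),("tape",dark,.068),("rollouter",(V<70)&box(370,20,430,140),.018),("rack",(H>4)&(H<14)&(S>130)&box(200,0,310,240),.032)):
        for c in blobs(m,60)[:3]:
            r=cv2.minAreaRect(c);M=cv2.moments(c);u,v=M['m10']/M['m00'],M['m01']/M['m00']
            q=cv2.boxPoints(r);(eu,ev),er=cv2.minEnclosingCircle(c)
            W=onplane(fray(D,q[:,0],q[:,1]),z)[:,:2];C=onplane(fray(D,np.array([u]),np.array([v])),z)[0,:2]
            ap=cv2.approxPolyDP(c,.03*cv2.arcLength(c,1),True)[:,0]
            A=onplane(fray(D,ap[:,0],ap[:,1]),z)[:,:2]
            print(n,nm,cv2.contourArea(c),(round(u,1),round(v,1)),"enc",round(eu,1),round(ev,1),round(er,1),cv2.boundingRect(c),"C",C.round(4),"d",D['d'][int(v),int(u)]);print("   ",A.round(3).tolist()[:8])
            L.setdefault(nm,[]).append((n,fray(D,u,v)))
for k in("red","tape"):
    print(k,[ (a,b,tri([r1,r2]).round(4)) for a,(n1,r1) in enumerate(L[k]) for b,(n2,r2) in enumerate(L[k]) if n1=="w1" and n2=="w2"])
```

```text
w1 blue 3125.5 (410.9, 114.1) enc 404.5 116.0 44.9 (379, 79, 63, 77) C [ 0.4871 -0.2683] d 0.42145643
    [[0.536, -0.209], [0.452, -0.219], [0.427, -0.313], [0.533, -0.325]]
w1 mat 2611.0 (97.1, 110.1) enc 85.5 102.0 61.1 (59, 46, 66, 114) C [0.4924 0.2291] d 0.41757676
    [[0.61, 0.306], [0.414, 0.208], [0.527, 0.183]]
w1 mat 171.5 (96.2, 31.7) enc 97.0 31.0 26.7 (71, 24, 53, 15) C [0.6218 0.2285] d 0.35583565
    [[0.625, 0.179], [0.618, 0.186], [0.628, 0.197], [0.618, 0.201], [0.631, 0.207], [0.622, 0.28], [0.616, 0.188]]
w1 red 1478.0 (259.4, 51.9) enc 259.4 51.9 22.8 (237, 31, 46, 43) C [ 0.5557 -0.0302] d 0.32038125
    [[0.581, -0.019], [0.564, -0.005], [0.541, -0.008], [0.53, -0.025], [0.533, -0.045], [0.547, -0.056], [0.57, -0.053], [0.581, -0.041]]
w1 red 148.0 (255.5, 5.0) enc 256.0 1.5 14.1 (242, 0, 29, 13) C [ 0.6159 -0.0253] d 0.33658567
    [[0.623, -0.009], [0.607, -0.025], [0.621, -0.033], [0.609, -0.034], [0.62, -0.043], [0.616, -0.023]]
w1 tape 393.5 (259.3, 127.9) enc 261.7 126.8 28.5 (249, 100, 27, 55) C [ 0.4614 -0.0306] d 0.35896406
    [[0.496, -0.021], [0.4
[... 2039 characters left out ...]
rack 199.5 (267.3, 27.2) enc 264.1 33.5 23.5 (241, 24, 47, 16) C [ 0.7064 -0.0454] d 0.35692966
    [[0.704, -0.01], [0.707, -0.061], [0.69, -0.072], [0.712, -0.069]]
w2 rack 119.0 (220.8, 32.5) enc 223.0 33.5 10.3 (215, 26, 16, 16) C [0.6999 0.017 ] d 0.3587052
    [[0.709, 0.005], [0.707, 0.025], [0.688, 0.023], [0.688, 0.015], [0.699, 0.015], [0.699, 0.009]]
w2 rack 71.5 (220.7, 93.4) enc 221.0 92.0 10.4 (218, 82, 7, 21) C [0.6147 0.0176] d 0.3842345
    [[0.63, 0.021], [0.611, 0.021], [0.603, 0.017], [0.603, 0.013], [0.619, 0.014], [0.619, 0.017]]
red [(0, 2, array([ 0.5554, -0.0301,  0.0804])), (1, 2, array([ 0.5753, -0.0288,  0.2075]))]
tape [(0, 1, array([ 0.4421, -0.0303, -0.1113]))]
```

Run:
```python
import cv2,numpy as np
a=cv2.imread("pics/w1.png")[0:165,215:310];b=cv2.imread("pics/w2.png")[15:240,205:300]
a=cv2.resize(a,None,fx=3.3,fy=3.3,interpolation=2);b=cv2.resize(b,None,fx=2.6,fy=2.6,interpolation=2)
h=max(a.shape[0],b.shape[0]);o=np.zeros((h,a.shape[1]+b.shape[1],3),np.uint8);o[:a.shape[0],:a.shape[1]]=a;o[:b.shape[0],a.shape[1]:]=b
cv2.imwrite("pics/crop1.png",o);print(o.shape)
```

```text
(585, 561, 3)
```

View pics/crop1.png

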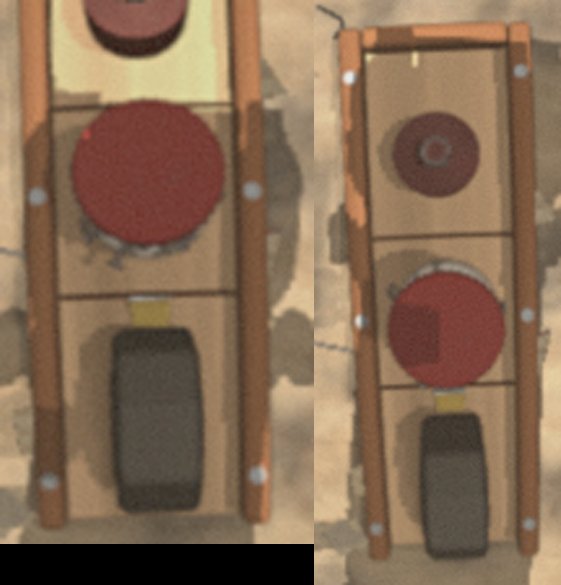

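The crop shows the tape measure's yellow end facing the backstop, so its y points along rack +x. The jar is in the middle bay and the saw is clear in the back bay. Now I'll use the depth maps for heights and extents.

```bash
cat >> h.py <<'E'
def cloud(D):
    v,u=np.mgrid[0:384,0:512];c,d=fray(D,u,v);ax=D['R'][2]
    return c+d*(D['d']/(d@ax))[...,None]
def st(nm,Q):
    lo,hi=np.percentile(Q,[1,99],axis=0);r=cv2.minAreaRect((Q[:,:2]*1000).astype(np.float32))
    print(nm,len(Q),"lo",lo.round(4),"hi",hi.round(4),"med",np.median(Q,0).round(4),"rect",np.round(r[0],1),np.round(r[1],1),round(r[2],1))
E
python3 - <<'E'
from h import *
for n in("w1","w2"):
    D=dict(np.load(f"pics/{n}.npz"));X=cloud(D);ok=(D['d']>.1);x,y,z=X[...,0],X[...,1],X[...,2]
    p=D['p'].astype(int);hsv=cv2.cvtColor(D['p'],cv2.COLOR_RGB2HSV).astype(int)
    lane=ok&(abs(y+.03)<.036)
    st(n+" tape>.055",X[lane&(x<.525)&(x>.40)&(z>.055)&(hsv[...,1]<120)])
    st(n+" tapetop",X[lane&(x<.51)&(x>.40)&(z>.064)&(hsv[...,1]<120)])
    st(n+" jar",X[lane&(x>.52)&(x<.6)&(z>.072)])
    s=lane&(x>.595)&(x<.675)&(z>.025)
    if s.sum()>10: st(n+" saw",X[s])
    s=lane&(x>.595)&(x<.675)&(z>.048)
    if s.sum()>4: st(n+" shank",X[s])
    s=ok&(z>.026)&(z<.04)&(x>.38)&(x<.72)&(abs(y+.03)<.06)
    for side in(1,-1):
        q=X[s&(side*(y+.03)>.034)&(x<.68)];k=np.polyfit(q[:,0]-.55,q[:,1],1);print("rail",side,k.round(4),np.degrees(np.arctan(k[0])).round(2),np.percentile(q[:,0],[0.5,99.5]),np.median(q[:,2]))
    st(n+" tray",X[ok&(abs(hsv[...,0]-110)<15)&(hsv[...,1]>120)&(y<-.15)&(y>-.36)&(x<.6)])
    st(n+" mat",X[ok&(hsv[...,2]<70)&(y>.15)&(y<.37)&(x>.34)&(x<.615)&(z<.011)&(z>-.005)])
    st(n+" plane",X[ok&(y>.12)&(y<.37)&(x>.57)&(x<.70)&(z>.015)&(z<.06)])
    st(n+" roll",X[ok&(y>-.3)&(y<-.2)&(x>.54)&(x<.64)&(z>.010)&(hsv[...,2]<90)])
    b=X[ok&(x>.695)&(x<.72)&(abs(y+.03)<.03)&(z>.025)]
    if len(b)>9:st(n+" back",b)
E
```

```text
w1 tape>.055 1356 lo [ 0.4269 -0.0503  0.0558] hi [ 0.4913 -0.0162  0.076 ] med [ 0.4608 -0.0338  0.0719] rect [475.  -34.1] [36.2 99.5] 89.9
w1 tapetop 1113 lo [ 0.4338 -0.0502  0.0643] hi [ 0.4865 -0.0177  0.0762] med [ 0.4608 -0.0338  0.0728] rect [460.6 -33.3] [56.5 34.3] 0.7
w1 jar 1647 lo [ 0.5302 -0.0553  0.0832] hi [ 0.5806 -0.004   0.0882] med [ 0.5554 -0.0297  0.0863] rect [556.2 -29.8] [54.3 54.4] 0.8
w1 saw 424 lo [ 0.6012 -0.065   0.0256] hi [ 0.637  -0.0044  0.047 ] med [ 0.6266 -0.0268  0.0437] rect [615.9 -35.9] [43.7 62.7] 5.1
rail 1 [0.0368 0.0149] 2.11 [0.41335449 0.6391411 ] 0.03149003152149937
rail -1 [ 0.0348 -0.0723] 1.99 [0.41658398 0.63854999] 0.03144839278589234
w1 tray 4555 lo [ 0.42   -0.3245  0.0018] hi [ 0.5349 -0.2077  0.0116] med [ 0.4783 -0.2641  0.0038] rect [ 477.4 -266. ] [119.3 117.2] 88.0
w1 mat 10365 lo [0.3682 0.1733 0.003 ] hi [0.6023 0.3403 0.007 ] med [0.4898 0.2495 0.005 ] rect [496.6 257.2] [156.9 258.9] 82.0
w1 plane 1389 lo [0.6134 0.1754 0.0154] hi [0.6514 0.2746 0.0418] med [0.6297 0.2102 0.0382] rect [633.6 226.6] [105.6  41. ] 88.1
w
[... 943 characters left out ...]
858708] 0.03160633751577721
w2 tray 4025 lo [ 0.4203 -0.3236  0.0019] hi [ 0.5362 -0.2078  0.0114] med [ 0.4799 -0.2635  0.0038] rect [ 478.  -265.7] [118.6 118.2] 88.1
w2 mat 9401 lo [0.3691 0.1735 0.0031] hi [0.6036 0.3405 0.0069] med [0.4972 0.2502 0.005 ] rect [497.  257.8] [157.6 259.1] 82.1
w2 plane 1395 lo [0.6141 0.1751 0.0155] hi [0.699  0.2765 0.0417] med [0.6341 0.2093 0.0386] rect [657.6 224.5] [105.7  86.7] 87.2
w2 roll 552 lo [ 0.5615 -0.2777  0.0103] hi [ 0.6143 -0.2234  0.0196] med [ 0.5886 -0.2442  0.0174] rect [ 588.1 -250.5] [54.2 56.2] 4.2
w2 back 406 lo [ 0.6996 -0.0599  0.0257] hi [ 0.7131 -0.0008  0.0335] med [ 0.7055 -0.0303  0.0313] rect [706.6 -30.2] [12.6 60.2] 2.9
```

Measured: tape measure grip at (0.460,-0.0335), top z 0.073-0.076. Jar at (0.556,-0.030), top 0.0865. Saw at (0.6405,-0.0245), top 0.063. Tray centre (0.4775,-0.266), mat centre about (0.485,0.260), rack yaw about 2°. I'll hover over the tape measure first.

>>> {"op": "step_arm", "data": {"targets": [[1, [-70, 0, -40], [0, 0, 0.035]], [1, [-70, 0, -90], [0, 0, 0.035]], [1, [-70, 0, -140], [0, 0, 0.035]], [1, [-70, 0, -190], [0, 0, 0.035]], [1, [-70, 0, -198], [0, 0, 0.035]], [1, [-70, 0, -198], [0, 0, 0.035]], [1, [-70, 0, -198], [0, 0, 0.035]]], "force": 40}}

```text
time: 2.6
ee_pos: [0.4594, -0.0324, 0.1028]
tcp_rot: [180.0, -0.1, 2.0]
wrist_force: [0.2, 1.0, -0.2]
opening: 0.0855
grasp_force: 0.0
```

```bash
python3 -c "
from workcell import bot
for i in range(3):
  o=bot.get_obs();print(o['ee_pos'],o['tcp_rot'],o['time'])"
```

```text
[ 0.45939514 -0.03241399  0.10277043] [ 1.79986466e+02 -1.02583989e-01  2.01856503e+00] 2.6
[ 0.45939514 -0.03241399  0.10277043] [ 1.79986466e+02 -1.02583989e-01  2.01856503e+00] 2.6
[ 0.45939514 -0.03241399  0.10277043] [ 1.79986466e+02 -1.02583989e-01  2.01856503e+00] 2.6
```

>>> {"op": "step_arm", "data": {"targets": [[1, [0, -1, -30], [0, 0, 0]], [1, [0, -1, -50], [0, 0, 0]], [1, [0, -1, -62], [0, 0, 0]], [1, [0, -1, -62], [0, 0, 0]], [0.3, [0, -1, -62], [0, 0, 0]], [0.3, [0, -1, -62], [0, 0, 0]], [0.3, [0, -1, -62], [0, 0, 0]], [0.3, [0, -1, -62], [0, 0, 0]]], "force": 40}}

```text
time: 3.4
ee_pos: [0.4603, -0.0331, 0.0399]
tcp_rot: [180.0, -0.1, 2.1]
wrist_force: [-1.4, -1.4, 4.0]
opening: 0.0337
grasp_force: 39.3
```

>>> {"op": "step_arm", "data": {"targets": [[0.2, [0, 0, 0], [0, 0, 0]], [0.2, [0, 0, 0], [0, 0, 0]], [0.2, [0, 0, 0], [0, 0, 0]], [0.2, [0, 0, 0], [0, 0, 0]]], "force": 40}}

```text
time: 3.8
ee_pos: [0.4603, -0.0331, 0.0399]
tcp_rot: [180.0, -0.1, 2.1]
wrist_force: [-1.4, 0.1, 5.6]
opening: 0.0335
grasp_force: 39.5
```

>>> {"op": "step_arm", "data": {"targets": [[0.2, [0, 0, 15], [0, 0, 0]], [0.2, [0, 0, 40], [0, 0, 0]], [0.2, [0, 0, 70], [0, 0, 0]], [0.2, [-5, 35, 75], [0, 0, 0]], [0.2, [-12, 80, 75], [0, 0, 0]], [0.2, [-19, 125, 75], [0, 0, 0]], [0.2, [-26, 170, 75], [0, 0, 0]], [0.2, [-33, 215, 75], [0, 0, 0]]]}}

```text
time: 4.6
ee_pos: [0.4412, 0.0519, 0.1136]
tcp_rot: [-178.0, 0.1, 5.5]
wrist_force: [-0.2, 0.5, -3.0]
opening: 0.0334
grasp_force: 41.2
```

>>> {"op": "step_arm", "data": {"targets": [[0.2, [-4, 35, 0], [0, 0, 0]], [0.2, [-7, 53, 0], [0, 0, 0]], [0.2, [-7, 53, 0], [0, 0, 0]], [0.2, [-7, 53, -20], [0, 0, 0]], [0.2, [-7, 53, -45], [0, 0, 0]], [0.2, [-7, 53, -62], [0, 0, 0]], [0.2, [-7, 53, -68], [0, 0, 0]], [0.2, [-7, 53, -68], [0, 0, 0]]]}}

```text
time: 5.4
ee_pos: [0.438, 0.0746, 0.0455]
tcp_rot: [-176.7, 0.2, 7.6]
wrist_force: [-0.1, 0.5, -3.2]
opening: 0.0335
grasp_force: 41.1
```

```bash
python3 -c "
from workcell import bot
o=bot.get_obs();print(o['q'].round(1),o['qd'].round(2),o['joint_efforts'].round(1),o['tcp_rot'])"
```

```text
[  7.5  -8.9 -24.   75.    3.3 179.9] [ 0.05 -0.74  1.73  0.82  0.04 -0.04] [ -0.  -36.8  46.5  -0.3   0.2   0. ] [-1.76676123e+02  1.59232421e-01  7.59550461e+00]
```

Joint 6 is at its 180° limit (j6 = 180 + j1 − yaw), so the tool has to yaw to about 35° for the mat. I'll lift, undo the 3.3° tilt, then yaw.

>>> {"op": "step_arm", "data": {"targets": [[0.2, [0, 0, 30], [-0.057, -0.008, 0]], [0.2, [0, 0, 68], [-0.057, -0.008, 0]], [0.2, [0, 0, 68], [-0.057, -0.008, 0.1]], [0.2, [0, 0, 68], [-0.057, -0.008, 0.1]], [0.2, [0, 0, 68], [-0.057, -0.008, 0.1]]]}}

```text
time: 5.9
ee_pos: [0.4385, 0.0749, 0.1142]
tcp_rot: [-180.0, 0.2, 13.2]
wrist_force: [-0.8, -0.0, -3.2]
opening: 0.0336
grasp_force: 41.3
```

```bash
python3 -c "
from workcell import bot
o=bot.get_obs();print(o['q'].round(1),o['qd'].round(2),o['ee_pos'],o['tcp_rot'])"
```

```text
[  9.7 -10.  -17.3  82.9   0.  176.4] [-0.31  0.3  -1.   -0.13 -0.01  0.06] [0.43847307 0.07485754 0.11422224] [-179.95931233    0.20846414   13.2399624 ]
```

>>> {"op": "step_arm", "data": {"targets": [[0.2, [0, 30, 0], [0, 0, 0.14]], [0.2, [-3, 60, 0], [0, 0, 0.28]], [0.2, [-6, 95, 0], [0, 0, 0.42]], [0.2, [-10, 135, 0], [0, 0, 0.42]], [0.2, [-13, 175, 0], [0, 0, 0.42]], [0.2, [-13, 175, 0], [0, 0, 0.42]], [0.2, [-13, 175, -20], [0, 0, 0.42]], [0.2, [-13, 175, -45], [0, 0, 0.42]]]}}

```text
time: 6.7
ee_pos: [0.4258, 0.2498, 0.0688]
tcp_rot: [-180.0, 0.2, 37.3]
wrist_force: [-0.6, -0.4, -2.8]
opening: 0.0335
grasp_force: 41.8
```

```bash
python3 -c "
from workcell import bot
o=bot.get_obs();print(o['q'].round(1),o['qd'].round(2),o['ee_pos'],o['tcp_rot'])"
```

```text
[ 30.4  -2.5 -15.5  77.2   0.  173.1] [ -0.5    5.06 -24.85 -28.77   0.    -0.05] [0.4258235  0.24980092 0.06879617] [-1.79975210e+02  1.70987297e-01  3.73273202e+01]
```

>>> {"op": "step_arm", "data": {"targets": [[0.2, [0, 0, -18], [0, 0, 0]], [0.2, [0, 0, -27], [0, 0, 0]], [0.2, [0, 0, -30], [0, 0, 0]], [0.2, [0, 0, -31], [0, 0, 0]], [0.2, [0, 0, -32], [0, 0, 0]], [0.2, [0, 0, -32], [0, 0, 0]]]}}

```text
time: 7.3
ee_pos: [0.4258, 0.25, 0.0377]
tcp_rot: [-180.0, 0.2, 37.4]
wrist_force: [-0.3, 0.1, -2.7]
opening: 0.0332
grasp_force: 41.7
```

>>> {"op": "step_arm", "data": {"targets": [[0.2, [0, 0, -0.7], [0, 0, 0]], [0.2, [0, 0, -0.7], [0, 0, 0]], [0.5, [0, 0, -0.7], [0, 0, 0]], [0.7, [0, 0, -0.7], [0, 0, 0]], [0.8, [0, 0, -0.7], [0, 0, 0]], [0.8, [0, 0, -0.7], [0, 0, 0]]]}}

```text
time: 7.9
ee_pos: [0.4255, 0.2499, 0.0364]
tcp_rot: [-180.0, 0.2, 37.4]
wrist_force: [-0.2, 0.2, -0.3]
opening: 0.0681
grasp_force: 0.0
```

>>> {"op": "step_arm", "data": {"targets": [[0.9, [0, 0, 20], [0, 0, 0]], [1, [0, 0, 50], [0, 0, 0]], [1, [0, 0, 90], [0, 0, 0]], [1, [20, -45, 90], [0, 0, -0.12]], [1, [40, -90, 90], [0, 0, -0.26]], [1, [70, -130, 90], [0, 0, -0.4]], [1, [100, -170, 90], [0, 0, -0.5]], [1, [115, -215, 90], [0, 0, -0.61]]]}}

```text
time: 8.7
ee_pos: [0.5423, 0.0277, 0.1261]
tcp_rot: [-179.7, 0.2, 2.8]
wrist_force: [0.9, 1.1, -0.7]
opening: 0.0852
grasp_force: 0.0
```

>>> {"op": "step_arm", "data": {"targets": [[1, [14, -40, 0], [0, 0, 0]], [1, [14, -58, 0], [0, 0, -0.01]], [1, [14, -58, -15], [0, 0, -0.01]], [1, [14, -58, -15], [0, 0, -0.01]], [1, [14, -58, -15], [0, 0, -0.01]]]}}

```text
time: 9.2
ee_pos: [0.5542, -0.0281, 0.1107]
tcp_rot: [-179.7, 0.3, 2.5]
wrist_force: [-0.5, 0.2, 0.2]
opening: 0.0854
grasp_force: 0.0
```

>>> {"op": "step_arm", "data": {"targets": [[1, [2, -1.5, -30], [-0.005, -0.005, -0.008]], [1, [2, -1.5, -55], [-0.005, -0.005, -0.008]], [1, [2, -1.5, -69], [-0.005, -0.005, -0.008]], [1, [2, -1.5, -69], [-0.005, -0.005, -0.008]], [0.6, [2, -1.5, -69], [-0.005, -0.005, -0.008]], [0.5, [2, -1.5, -69], [-0.005, -0.005, -0.008]], [0.5, [2, -1.5, -69], [-0.005, -0.005, -0.008]], [0.5, [2, -1.5, -69], [-0.005, -0.005, -0.008]]], "force": 40}}

```text
time: 10.0
ee_pos: [0.5577, -0.0304, 0.0442]
tcp_rot: [-180.0, -0.2, 1.9]
wrist_force: [-0.8, 2.0, 6.1]
opening: 0.0571
grasp_force: 43.5
```

>>> {"op": "step_arm", "data": {"targets": [[0.5, [0, 0, 0], [0, 0, 0]], [0.5, [0, 0, 0], [0, 0, 0]], [0.5, [0, 0, 0], [0, 0, 0]]]}}

```text
time: 10.3
ee_pos: [0.5578, -0.0304, 0.0442]
tcp_rot: [-180.0, -0.2, 1.9]
wrist_force: [-1.1, 0.9, 6.2]
opening: 0.0571
grasp_force: 43.5
```

>>> {"op": "step_arm", "data": {"targets": [[0.5, [0, 0, 15], [0, 0, 0]], [0.5, [0, 0, 45], [0, 0, 0.1]], [0.5, [0, 0, 75], [0, 0, 0.22]], [0.5, [-2, 40, 75], [0, 0, 0.35]], [0.5, [-5, 85, 75], [0, 0, 0.48]], [0.5, [-8, 130, 75], [0, 0, 0.61]], [0.5, [-11, 175, 75], [0, 0, 0.61]], [0.5, [-14, 220, 75], [0, 0, 0.61]]]}}

```text
time: 11.1
ee_pos: [0.5425, 0.1911, 0.1186]
tcp_rot: [180.0, -0.1, 36.9]
wrist_force: [0.9, -0.4, -1.9]
opening: 0.0569
grasp_force: 43.4
```

>>> {"op": "step_arm", "data": {"targets": [[0.5, [-4, 40, 0], [0, 0, 0]], [0.5, [-4, 52, 0], [0, 0, 0]], [0.5, [-4, 52, -5], [0, 0, 0]], [0.5, [-4, 52, -30], [0, 0, 0]], [0.5, [-4, 52, -50], [0, 0, 0]], [0.5, [-4, 52, -60], [0, 0, 0]], [0.5, [-4, 52, -66], [0, 0, 0]], [0.5, [-4, 52, -66], [0, 0, 0]]]}}

```text
time: 11.9
ee_pos: [0.5387, 0.2407, 0.0511]
tcp_rot: [-180.0, -0.0, 36.8]
wrist_force: [-0.2, 0.6, -2.3]
opening: 0.0571
grasp_force: 43.5
```

>>> {"op": "step_arm", "data": {"targets": [[0.5, [0, 0, -6], [0, 0, 0]], [0.5, [0, 0, -8.5], [0, 0, 0]], [0.5, [0, 0, -9.5], [0, 0, 0]], [0.5, [0, 0, -9.5], [0, 0, 0]], [0.5, [0, 0, -9.5], [0, 0, 0]]]}}

```text
time: 12.4
ee_pos: [0.5388, 0.2416, 0.042]
tcp_rot: [180.0, -0.1, 36.9]
wrist_force: [0.8, 0.2, -2.0]
opening: 0.0571
grasp_force: 43.5
```

>>> {"op": "step_arm", "data": {"targets": [[0.5, [0, 0, -0.7], [0, 0, 0]], [0.5, [0, 0, -0.7], [0, 0, 0]], [0.75, [0, 0, -0.7], [0, 0, 0]], [0.9, [0, 0, -0.7], [0, 0, 0]], [0.9, [0, 0, -0.7], [0, 0, 0]], [0.9, [0, 0, -0.7], [0, 0, 0]]]}}

```text
time: 13.0
ee_pos: [0.5388, 0.2415, 0.0413]
tcp_rot: [180.0, -0.1, 36.9]
wrist_force: [-0.4, 0.2, 0.2]
opening: 0.0767
grasp_force: 0.0
```

>>> {"op": "step_arm", "data": {"targets": [[1, [0, 0, 30], [0, 0, 0]], [1, [0, 0, 75], [0, 0, 0]], [1, [0, 0, 120], [0, 0, 0]], [1, [0, -40, 140], [0, 0, 0.14]], [1, [0, -85, 140], [0, 0, 0.28]], [1, [0, -130, 140], [0, 0, 0.42]], [1, [0, -175, 140], [0, 0, 0.56]], [1, [0, -220, 140], [0, 0, 0.7]]]}}

```text
time: 13.8
ee_pos: [0.5385, 0.0207, 0.1814]
tcp_rot: [180.0, -0.1, 77.2]
wrist_force: [0.4, -0.0, 0.2]
opening: 0.0855
grasp_force: 0.0
```

```bash
python3 snap.py s1 scene
python3 - <<'E'
import cv2
a=cv2.imread("pics/s1.png")[150:330,130:370];cv2.imwrite("pics/s1c.png",cv2.resize(a,None,fx=3,fy=3,interpolation=2))
E
```

```text
[0.53841606 0.01545832 0.18144729] [-0.21838488  0.77844729  0.67522318] [441.8812461    0.         259.45912197] [[-0.719, -0.694, -0.026], [-0.318, 0.363, -0.876], [0.618, -0.622, -0.482]]
```

View pics/s1c.png

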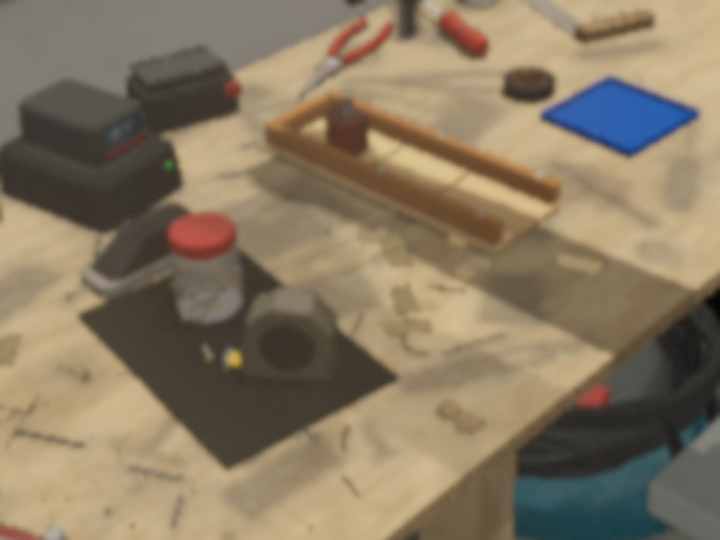

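Both objects stand upright on the mat (jar at (205,265), tape measure at (290,335) in the crop). The saw is in place at (347,130) with the lane clear, so next I move over the saw.

>>> {"op": "step_arm", "data": {"targets": [[1, [40, -15, 0], [0, 0, 0.13]], [0.75, [85, -35, -20], [0, 0, 0.258]], [0.75, [102, -42, -70], [0, 0, 0.258]], [0.75, [102, -42, -90], [0, 0, 0.258]], [0.75, [102, -42, -90], [0, 0, 0.258]], [0.75, [102, -42, -90], [0, 0, 0.258]]]}}

```text
time: 14.45
ee_pos: [0.6406, -0.0195, 0.0918]
tcp_rot: [-180.0, -0.1, 91.6]
wrist_force: [0.4, -0.4, 1.4]
opening: 0.0636
grasp_force: 0.0
```

```bash
python3 snap.py w3
python3 - <<'E'
import sys;sys.path.insert(0,'.')
from h import *
from workcell import bot
print(bot.get_obs()['tcp_rot'],bot.get_obs()['q'].round(1))
D=dict(np.load("pics/w3.npz"));X=cloud(D);x,y,z=X[...,0],X[...,1],X[...,2];s=(D['d']>.02)&(x>.60)&(x<.68)&(abs(y+.03)<.035)
st("cup",X[s&(z>.036)&(z<.052)]);st("shank",X[s&(z>.056)&(z<.066)])
E
```

```text
[ 0.6411328  -0.01940168  0.09312653] [0.63902849 0.06041088 0.2343001 ] [297.31863964   0.         257.86258881] [[1.0, 0.028, -0.0], [0.026, -0.95, 0.31], [0.008, -0.31, -0.951]]
[ 1.79887382e+02 -4.38121222e-02  9.16229371e+01] [-1.8 16.9  8.5 81.5  0.1 86.6]
cup 2466 lo [ 0.62   -0.0449  0.0369] hi [ 0.6608 -0.003   0.0498] med [ 0.6404 -0.0187  0.0445] rect [640.3 -24.3] [43.1 44.1] 3.4
shank 409 lo [ 0.6336 -0.031   0.0564] hi [ 0.6466 -0.0172  0.0641] med [ 0.6401 -0.0226  0.0623] rect [640.1 -24.3] [13.1 15.1] 1.7
```

View pics/w3.png

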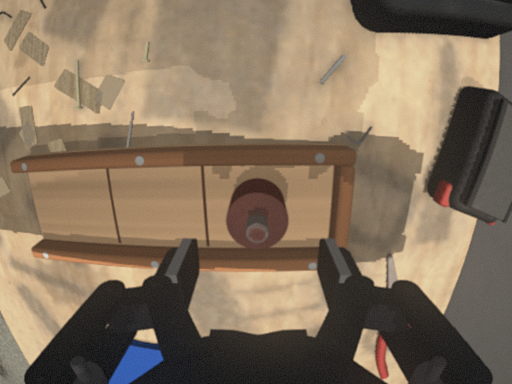

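The saw is at (257,220) between the two finger tips, and depth puts its centre at (0.6402,-0.0243). I can descend.

>>> {"op": "step_arm", "data": {"targets": [[0.75, [-0.5, -5, -15], [0, 0, 0]], [0.75, [-0.5, -5, -45], [0, 0, 0]], [0.75, [-0.5, -5, -65], [0, 0, 0]], [0.75, [-0.5, -5, -75], [0, 0, 0]], [0.75, [-0.5, -5, -75], [0, 0, 0]], [0.45, [-0.5, -5, -75], [0, 0, 0]], [0.35, [-0.5, -5, -75], [0, 0, 0]], [0.35, [-0.5, -5, -75], [0, 0, 0]]]}}

```text
time: 15.3
ee_pos: [0.6412, -0.0247, 0.0179]
tcp_rot: [179.8, -0.0, 91.6]
wrist_force: [-1.2, 0.1, 5.5]
opening: 0.0433
grasp_force: 41.1
```

>>> {"op": "step_arm", "data": {"targets": [[0.35, [0, 0, 0], [0, 0, 0]], [0.35, [0, 0, 0], [0, 0, 0]], [0.35, [0, 0, 0], [0, 0, 0]]]}}

```text
time: 15.6
ee_pos: [0.6412, -0.0247, 0.0179]
tcp_rot: [179.8, -0.0, 91.6]
wrist_force: [-0.5, 0.1, 6.0]
opening: 0.0431
grasp_force: 41.2
```

>>> {"op": "step_arm", "data": {"targets": [[0.35, [0, 0, 15], [0, 0, 0]], [0.35, [0, 0, 45], [0, 0, 0]], [0.35, [0, 0, 75], [0, 0, 0]], [0.35, [-25, -37, 75], [0, 0, 0]], [0.35, [-50, -74, 75], [0, 0, 0]], [0.35, [-75, -111, 75], [0, 0, 0]], [0.35, [-100, -148, 75], [0, 0, 0]], [0.35, [-125, -185, 75], [0, 0, 0]]]}}

```text
time: 16.4
ee_pos: [0.5142, -0.2109, 0.0923]
tcp_rot: [179.9, -0.0, 91.6]
wrist_force: [0.6, 0.6, -1.0]
opening: 0.0431
grasp_force: 41.4
```

>>> {"op": "step_arm", "data": {"targets": [[0.35, [-20, -29, 0], [0, 0, 0]], [0.35, [-39, -56, 0], [0, 0, 0]], [0.35, [-39, -56, 0], [0, 0, 0]], [0.35, [-39, -56, -20], [0, 0, 0]], [0.35, [-39, -56, -45], [0, 0, 0]], [0.35, [-39, -56, -60], [0, 0, 0]], [0.35, [-39, -56, -65], [0, 0, 0]], [0.35, [-39, -56, -65], [0, 0, 0]]]}}

```text
time: 17.2
ee_pos: [0.4762, -0.2652, 0.026]
tcp_rot: [-180.0, -0.1, 91.6]
wrist_force: [-0.0, -0.5, -1.6]
opening: 0.0432
grasp_force: 41.4
```

>>> {"op": "step_arm", "data": {"targets": [[0.35, [1, -1, -7], [0, 0, 0]], [0.35, [1, -1, -10], [0, 0, 0]], [0.35, [1, -1, -11.3], [0, 0, 0]], [0.35, [1, -1, -11.8], [0, 0, 0]], [0.35, [1, -1, -11.8], [0, 0, 0]]]}}

```text
time: 17.7
ee_pos: [0.4773, -0.2667, 0.0145]
tcp_rot: [180.0, -0.0, 91.6]
wrist_force: [0.7, -0.8, -1.0]
opening: 0.0428
grasp_force: 41.4
```

>>> {"op": "step_arm", "data": {"targets": [[0.35, [0, 0, -0.5], [0, 0, 0]], [0.35, [0, 0, -0.5], [0, 0, 0]], [0.6, [0, 0, -0.5], [0, 0, 0]], [0.75, [0, 0, -0.5], [0, 0, 0]], [0.75, [0, 0, -0.5], [0, 0, 0]], [0.75, [0, 0, -0.5], [0, 0, 0]]]}}

```text
time: 18.3
ee_pos: [0.4773, -0.2666, 0.0139]
tcp_rot: [180.0, -0.0, 91.6]
wrist_force: [0.3, -0.1, -0.2]
opening: 0.0636
grasp_force: 0.0
```

>>> {"op": "step_arm", "data": {"targets": [[0.75, [0, 0, 20], [0, 0, 0]], [0.75, [0, 0, 60], [0, 0, 0]], [1, [0, 0, 100], [0, 0, 0]], [1, [0, 20, 140], [0, 0, 0]], [1, [0, 60, 160], [0, 0, 0]], [1, [0, 60, 160], [0, 0, 0]], [1, [0, 60, 160], [0, 0, 0]]]}}

```text
time: 19.0
ee_pos: [0.4776, -0.2062, 0.1744]
tcp_rot: [179.9, -0.0, 91.7]
wrist_force: [0.3, -1.2, -0.6]
opening: 0.0855
grasp_force: 0.0
```

```bash
python3 snap.py w4
python3 - <<'E'
import sys;sys.path.insert(0,'.')
from h import *
D=dict(np.load("pics/w4.npz"));X=cloud(D);x,y,z=X[...,0],X[...,1],X[...,2];hsv=cv2.cvtColor(D['p'],cv2.COLOR_RGB2HSV).astype(int);s=(D['d']>.02)&(x>.40)&(x<.55)&(y<-.19)&(y>-.34)
st("cup",X[s&(z>.03)&(z<.047)]);st("shank",X[s&(z>.05)&(z<.062)]);st("tray",X[s&(abs(hsv[...,0]-110)<15)&(hsv[...,1]>120)&(z<.013)])
E
```

```text
[ 0.47727473 -0.20665637  0.17348298] [ 0.47577303 -0.12620561  0.31686511] [297.31863964   0.         257.86258881] [[1.0, 0.029, 0.001], [0.027, -0.95, 0.311], [0.01, -0.311, -0.95]]
cup 1130 lo [ 0.4576 -0.287   0.0307] hi [ 0.4982 -0.2449  0.0446] med [ 0.478  -0.2602  0.0403] rect [ 478.2 -266. ] [42.  43.4] 3.6
shank 195 lo [ 0.4705 -0.2729  0.0507] hi [ 0.4843 -0.2588  0.0602] med [ 0.4774 -0.2643  0.058 ] rect [ 477.4 -266.2] [13.9 15.4] 0.8
tray 7659 lo [ 0.4193 -0.3242  0.0022] hi [ 0.5352 -0.2073  0.0116] med [ 0.4764 -0.2522  0.0039] rect [ 477.1 -266.2] [118.7 117.4] 87.9
```

View pics/w4.png

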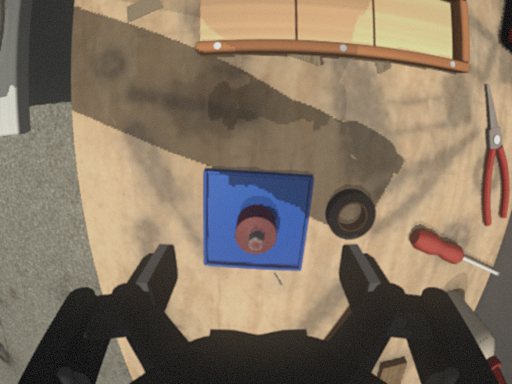

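The saw at (256,230) is centred in the tray to within 1 mm, and the roll at (350,213) is untouched. Next I go back for the jar.

>>> {"op": "step_arm", "data": {"targets": [[1, [6, 45, 0], [0, 0, -0.1]], [1, [12, 90, 0], [0, 0, -0.2]], [1, [18, 135, 0], [0, 0, -0.3]], [1, [25, 180, 0], [0, 0, -0.4]], [1, [31, 225, 0], [0, 0, -0.5]], [1, [37, 270, 0], [0, 0, -0.6]], [1, [43, 315, 0], [0, 0, -0.7]], [1, [49, 360, 0], [0, 0, -0.8]]]}}

```text
time: 19.85
ee_pos: [0.5263, 0.1543, 0.1724]
tcp_rot: [-180.0, 0.0, 45.5]
wrist_force: [1.0, -0.5, 0.1]
opening: 0.0855
grasp_force: 0.0
```

>>> {"op": "step_arm", "data": {"targets": [[1, [6, 45, 0], [0, 0, -0.1]], [1, [12, 88, -10], [0, 0, -0.155]], [1, [12, 88, -40], [0, 0, -0.155]], [1, [12, 88, -60], [0, 0, -0.155]], [1, [12, 88, -60], [0, 0, -0.155]], [1, [12, 88, -60], [0, 0, -0.155]]]}}

```text
time: 20.45
ee_pos: [0.5383, 0.2406, 0.1133]
tcp_rot: [-180.0, 0.0, 36.8]
wrist_force: [0.9, -0.3, 0.9]
opening: 0.0857
grasp_force: 0.0
```

```bash
python3 snap.py w5
python3 - <<'E'
import sys;sys.path.insert(0,'.')
from h import *
D=dict(np.load("pics/w5.npz"));X=cloud(D);x,y,z=X[...,0],X[...,1],X[...,2];s=(D['d']>.02)&(x>.49)&(x<.60)&(y>.19)&(y<.30)
st("jar",X[s&(z>.078)&(z<.09)])
E
```

```text
[0.53872711 0.24079255 0.11435201] [0.60306036 0.28864413 0.25564089] [297.31863964   0.         257.86258881] [[0.599, -0.8, -0.001], [-0.76, -0.57, 0.312], [-0.25, -0.186, -0.95]]
jar 5181 lo [0.5126 0.2154 0.0793] hi [0.5637 0.2664 0.0847] med [0.5397 0.242  0.0833] rect [538.  240.6] [54.4 55.2] 21.8
```

>>> {"op": "step_arm", "data": {"targets": [[1, [0, 0.5, -30], [0, 0, 0]], [1, [0, 0.5, -58], [0, 0, 0]], [1, [0, 0.5, -72], [0, 0, 0]], [1, [0, 0.5, -72], [0, 0, 0]], [0.6, [0, 0.5, -72], [0, 0, 0]], [0.5, [0, 0.5, -72], [0, 0, 0]], [0.5, [0, 0.5, -72], [0, 0, 0]], [0.5, [0, 0.5, -72], [0, 0, 0]]]}}

```text
time: 21.3
ee_pos: [0.5394, 0.2422, 0.044]
tcp_rot: [179.9, -0.2, 36.9]
wrist_force: [-0.2, -1.4, 6.0]
opening: 0.0571
grasp_force: 43.1
```

>>> {"op": "step_arm", "data": {"targets": [[0.5, [0, 0, 0], [0, 0, 0]], [0.5, [0, 0, 0], [0, 0, 0]], [0.5, [0, 0, 0], [0, 0, 0]]]}}

```text
time: 21.6
ee_pos: [0.5394, 0.2422, 0.044]
tcp_rot: [179.9, -0.2, 36.9]
wrist_force: [0.4, -2.0, 6.7]
opening: 0.0566
grasp_force: 43.1
```

>>> {"op": "step_arm", "data": {"targets": [[0.5, [0, 0, 15], [0, 0, 0]], [0.5, [0, 0, 45], [0, 0, 0]], [0.5, [0, 0, 75], [0, 0, 0]], [0.5, [3, -40, 75], [0, 0, -0.05]], [0.5, [6, -85, 75], [0, 0, -0.15]], [0.5, [9, -130, 75], [0, 0, -0.25]], [0.5, [12, -175, 75], [0, 0, -0.36]], [0.5, [15, -220, 75], [0, 0, -0.48]]]}}

```text
time: 22.4
ee_pos: [0.5532, 0.0203, 0.1182]
tcp_rot: [180.0, -0.1, 9.2]
wrist_force: [0.3, -0.2, -1.2]
opening: 0.0568
grasp_force: 43.3
```

>>> {"op": "step_arm", "data": {"targets": [[0.5, [3, -40, 0], [0, 0, -0.1]], [0.5, [3.5, -51, 0], [0, 0, -0.13]], [0.5, [3.5, -51, 0], [0, 0, -0.13]], [0.5, [3.5, -51, 0], [0, 0, -0.13]], [0.5, [3.5, -51, 0], [0, 0, -0.13]]]}}

```text
time: 22.9
ee_pos: [0.5568, -0.028, 0.1171]
tcp_rot: [-180.0, -0.1, 2.1]
wrist_force: [0.3, 0.5, -2.1]
opening: 0.0572
grasp_force: 43.5
```

Target is TCP (0.558,-0.0293,0.047). I descend in stages.

>>> {"op": "step_arm", "data": {"targets": [[0.5, [1, -1.5, -30], [0, 0, 0]], [0.5, [1, -1.5, -55], [0, 0, 0]], [0.5, [1, -1.5, -64], [0, 0, 0]], [0.5, [1, -1.5, -68], [0, 0, 0]], [0.5, [1, -1.5, -69], [0, 0, 0]], [0.5, [1, -1.5, -69], [0, 0, 0]]]}}

```text
time: 23.5
ee_pos: [0.5584, -0.0304, 0.0489]
tcp_rot: [180.0, -0.1, 2.0]
wrist_force: [-0.1, 0.4, -2.1]
opening: 0.0568
grasp_force: 43.5
```

>>> {"op": "step_arm", "data": {"targets": [[0.5, [0, 0, -1.2], [0, 0, 0]], [0.5, [0, 0, -1.6], [0, 0, 0]], [0.5, [0, 0, -1.6], [0, 0, 0]], [0.75, [0, 0, -1.6], [0, 0, 0]], [0.9, [0, 0, -1.6], [0, 0, 0]], [0.9, [0, 0, -1.6], [0, 0, 0]], [0.9, [0, 0, -1.6], [0, 0, 0]]]}}

```text
time: 24.2
ee_pos: [0.5578, -0.0306, 0.0462]
tcp_rot: [180.0, -0.1, 1.9]
wrist_force: [0.3, -0.1, 0.1]
opening: 0.077
grasp_force: 0.0
```

>>> {"op": "step_arm", "data": {"targets": [[1, [0, 0, 30], [0, 0, 0]], [1, [0, 0, 75], [0, 0, 0.1]], [1, [0, 0, 90], [0, 0, 0.22]], [1, [-20, 40, 90], [0, 0, 0.36]], [1, [-40, 80, 90], [0, 0, 0.5]], [1, [-60, 120, 90], [0, 0, 0.61]], [1, [-80, 160, 90], [0, 0, 0.61]], [1, [-100, 200, 90], [0, 0, 0.61]]]}}

```text
time: 25.0
ee_pos: [0.4568, 0.1707, 0.1363]
tcp_rot: [180.0, -0.1, 36.9]
wrist_force: [0.0, 0.2, 0.8]
opening: 0.0852
grasp_force: 0.0
```

>>> {"op": "step_arm", "data": {"targets": [[1, [-20, 40, -10], [0, 0, 0]], [1, [-32, 80, -20], [0, 0, 0]], [1, [-32, 80, -30], [0, 0, 0]], [1, [-32, 80, -30], [0, 0, 0]]]}}

```text
time: 25.4
ee_pos: [0.4247, 0.2497, 0.1049]
tcp_rot: [-180.0, 0.1, 37.0]
wrist_force: [-0.8, -0.0, 0.4]
opening: 0.0854
grasp_force: 0.0
```

```bash
python3 snap.py w6
python3 - <<'E'
import sys;sys.path.insert(0,'.')
from h import *
D=dict(np.load("pics/w6.npz"));X=cloud(D);x,y,z=X[...,0],X[...,1],X[...,2];s=(D['d']>.02)&(x>.36)&(x<.5)&(y>.17)&(y<.33)
st("tape",X[s&(z>.05)&(z<.08)]);st("top",X[s&(z>.061)&(z<.08)])
E
```

```text
[0.42536662 0.24910918 0.10572566] [0.48943564 0.29807749 0.24721245] [297.31863964   0.         257.86258881] [[0.602, -0.799, -0.001], [-0.758, -0.572, 0.313], [-0.25, -0.188, -0.95]]
tape 4361 lo [0.3984 0.2246 0.0513] hi [0.4578 0.2775 0.0729] med [0.4328 0.2536 0.0688] rect [424.9 248.5] [68.3 35.6] 37.9
top 3637 lo [0.403  0.2262 0.0613] hi [0.453  0.2736 0.0729] med [0.4305 0.2517 0.0698] rect [426.7 249.6] [57.1 35. ] 37.8
```

View pics/w6.png

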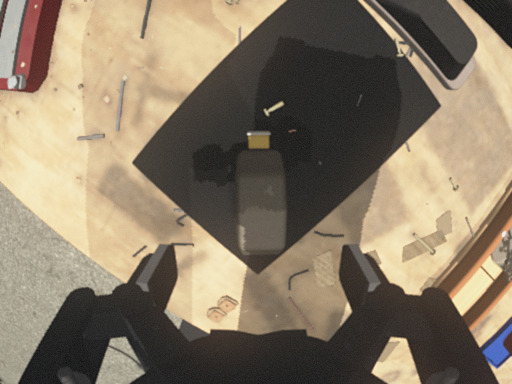

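The tape measure stands at (262,200) on the mat, aligned with the fingers and unmoved. I regrip it.

>>> {"op": "step_arm", "data": {"targets": [[1, [0.5, 0.5, -30], [0, 0, 0]], [1, [0.5, 0.5, -55], [0, 0, 0]], [1, [0.5, 0.5, -68], [0, 0, 0]], [1, [0.5, 0.5, -68], [0, 0, 0]], [0.5, [0.5, 0.5, -68], [0, 0, 0]], [0.2, [0.5, 0.5, -68], [0, 0, 0]], [0.2, [0.5, 0.5, -68], [0, 0, 0]], [0.2, [0.5, 0.5, -68], [0, 0, 0]]]}}

```text
time: 26.25
ee_pos: [0.4267, 0.2503, 0.0393]
tcp_rot: [-180.0, -0.1, 36.9]
wrist_force: [-1.0, -1.0, 2.5]
opening: 0.0336
grasp_force: 39.5
```

>>> {"op": "step_arm", "data": {"targets": [[0.2, [0, 0, 0], [0, 0, 0]], [0.2, [0, 0, 0], [0, 0, 0]], [0.2, [0, 0, 0], [0, 0, 0]]]}}

```text
time: 26.55
ee_pos: [0.4267, 0.2502, 0.0393]
tcp_rot: [180.0, -0.1, 36.9]
wrist_force: [-1.4, -1.0, 5.3]
opening: 0.0334
grasp_force: 39.9
```

>>> {"op": "step_arm", "data": {"targets": [[0.2, [0, 0, 15], [0, 0, 0]], [0.2, [0, 0, 45], [0, 0, 0]], [0.2, [0, 0, 75], [0, 0, 0]], [0.2, [2, -40, 75], [0, 0, -0.05]], [0.2, [6, -85, 75], [0, 0, -0.14]], [0.2, [12, -130, 75], [0, 0, -0.24]], [0.2, [18, -175, 75], [0, 0, -0.34]], [0.2, [24, -220, 75], [0, 0, -0.46]]]}}

```text
time: 27.35
ee_pos: [0.4501, 0.0282, 0.1142]
tcp_rot: [180.0, -0.1, 10.3]
wrist_force: [0.9, 0.5, -2.4]
opening: 0.0333
grasp_force: 40.9
```

>>> {"op": "step_arm", "data": {"targets": [[0.2, [8, -40, 0], [0, 0, -0.1]], [0.2, [10.5, -63, 0], [0, 0, -0.15]], [0.2, [10.5, -63, 0], [0, 0, -0.15]], [0.2, [10.5, -63, 0], [0, 0, -0.15]], [0.2, [10.5, -63, 0], [0, 0, -0.15]]]}}

```text
time: 27.85
ee_pos: [0.4607, -0.0325, 0.1136]
tcp_rot: [-180.0, -0.0, 2.0]
wrist_force: [-0.0, -0.2, -3.1]
opening: 0.0334
grasp_force: 41.0
```

>>> {"op": "step_arm", "data": {"targets": [[0.2, [0.5, -1, -30], [0, 0, 0]], [0.2, [0.5, -1, -55], [0, 0, 0]], [0.2, [0.5, -1, -65], [0, 0, 0]], [0.2, [0.5, -1, -69], [0, 0, 0]], [0.2, [0.5, -1, -70], [0, 0, 0]], [0.2, [0.5, -1, -70], [0, 0, 0]]]}}

```text
time: 28.45
ee_pos: [0.4619, -0.0339, 0.0443]
tcp_rot: [180.0, -0.1, 2.0]
wrist_force: [0.0, -0.0, -2.8]
opening: 0.0336
grasp_force: 40.9
```

>>> {"op": "step_arm", "data": {"targets": [[0.2, [0, 0, -1], [0, 0, 0]], [0.2, [0, 0, -1.8], [0, 0, 0]], [0.2, [0, 0, -1.8], [0, 0, 0]], [0.5, [0, 0, -1.8], [0, 0, 0]], [0.7, [0, 0, -1.8], [0, 0, 0]], [0.8, [0, 0, -1.8], [0, 0, 0]], [0.8, [0, 0, -1.8], [0, 0, 0]]]}}

```text
time: 29.15
ee_pos: [0.4612, -0.0342, 0.0414]
tcp_rot: [180.0, -0.0, 1.9]
wrist_force: [0.4, -1.3, -0.5]
opening: 0.0683
grasp_force: 0.0
```

>>> {"op": "step_arm", "data": {"targets": [[1, [0, 0, 30], [0, 0, 0]], [1, [0, 0, 75], [0, 0, 0]], [1, [0, 0, 125], [0, 0, 0]], [1, [0, 0, 175], [0, 0, 0]], [1, [30, 0, 215], [0, 0, 0]], [1, [65, 0, 250], [0, 0, 0]], [1, [70, 0, 256], [0, 0, 0]], [1, [70, 0, 256], [0, 0, 0]]]}}

```text
time: 29.95
ee_pos: [0.5323, -0.0341, 0.2974]
tcp_rot: [180.0, -0.1, 2.0]
wrist_force: [0.3, 0.5, 0.1]
opening: 0.0851
grasp_force: 0.0
```

```bash
python3 snap.py w7
python3 - <<'E'
import sys;sys.path.insert(0,'.')
from h import *
n="w7";D=dict(np.load("pics/w7.npz"));X=cloud(D);ok=(D['d']>.1);x,y,z=X[...,0],X[...,1],X[...,2];hsv=cv2.cvtColor(D['p'],cv2.COLOR_RGB2HSV).astype(int)
lane=ok&(abs(y+.03)<.036)
st(n+" tape>.055",X[lane&(x<.525)&(x>.40)&(z>.055)&(hsv[...,1]<120)])
st(n+" tapetop",X[lane&(x<.51)&(x>.40)&(z>.064)&(hsv[...,1]<120)])
st(n+" jar",X[lane&(x>.52)&(x<.6)&(z>.072)])
st("saw",X[ok&(x>.40)&(x<.55)&(y<-.19)&(y>-.34)&(z>.03)])
E
```

```text
[ 0.53116732 -0.03411699  0.29644495] [ 0.61276517 -0.03133118  0.43989312] [297.31863964   0.         257.86258881] [[0.034, -0.999, -0.001], [-0.95, -0.032, 0.311], [-0.311, -0.01, -0.95]]
w7 tape>.055 1123 lo [ 0.4262 -0.0512  0.0554] hi [ 0.4923 -0.0167  0.0761] med [ 0.4677 -0.0339  0.0717] rect [475.  -33.1] [98.8 35.7] 1.9
w7 tapetop 925 lo [ 0.434  -0.0513  0.0644] hi [ 0.4872 -0.0175  0.0762] med [ 0.4649 -0.0342  0.073 ] rect [460.6 -34.6] [54.8 34.2] 1.4
w7 jar 1589 lo [ 0.5299 -0.0558  0.0804] hi [ 0.582  -0.0055  0.0881] med [ 0.5563 -0.0303  0.0863] rect [555.6 -30.1] [54.  54.6] 36.5
saw 573 lo [ 0.4582 -0.2867  0.0308] hi [ 0.4995 -0.2443  0.0595] med [ 0.4819 -0.2607  0.0404] rect [ 478.8 -265.8] [44.1 42.8] 61.9
```

View pics/w7.png

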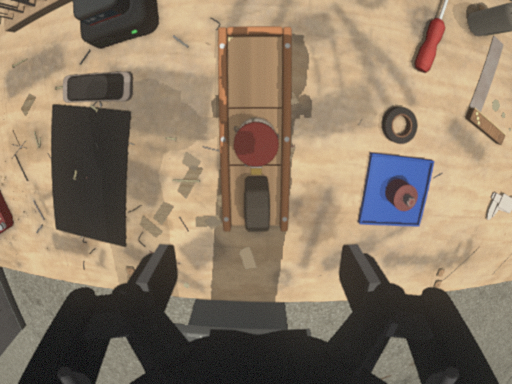

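The jar (256,143) and tape measure (257,202) are back within about 1 mm of where they stood. The saw is in mid tray (402,193), and the roll and plane are untouched. I hand in.

```bash
python3 -c "
from workcell import bot
print(bot.job_done())"
```

```text
the job is handed in; nothing more can be done
None
```

The job is handed in (no verdict came back): the last picture showed the hole saw upright in the tray within about 2 mm of its centre, the jar and tape measure back in the rack within about 1 mm of where they stood, and the tape roll and block plane undisturbed.

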